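# Clear the mouse mat into the desk rests and put the mouse back

### The arm

A 6-joint arm with a two-finger parallel gripper is mounted at the origin on a cart in front of the work surface, level with it; the furniture and walls round the work are solid. World frame = base frame: x ahead of the robot, y to its left, z up, the work surface at z = 0. Lengths are in mm, angles in rad, forces in N, time in s.
With the tool pointing down it reaches from about 350 to 850 mm from the base axis. Payload 8.1 kg.
Tool frame: the origin (TCP) lies midway between the tips of the shut fingers; the grasp point (between the pads) lies 19 mm behind it; z points along the fingers, y is the line along which they close (so a half turn about z gives the same grasp; the last joint's range is limited). The gripper opens to 93 mm and grips with 3 to 60 N. Pads are 15 mm wide; open, the fingers measure 128 mm over their backs; the gripper's body (75 mm by 188 mm) begins 65 mm behind the grasp point.
Start: joints at [1.205, 0.13, 1.488, -0, 1.523, -0.085], TCP at [166.253, 576.511, 218.635] pointing down, gripper open.
Joint ranges: [-2.96, 2.96], [-0.89, 2.26], [0.02, 2.5], [-1.34, 4.48], [0, 2.73], [-2.66, 2.66]. Speed limits (rad/s): [2.39, 2.39, 2.79, 3.14, 3.14, 3.14].

### API

Orientations are given as a rotation vector (axis times angle).
In Python, from workcell import observe, snapshot, job_done gives the robot as it stands.
- The arm moves only by the shell command python3 -m creep 'ROWS' [OPENING]. ROWS is JSON, a list of rows, each a list of 2 entries, a list of its own where there are three numbers: the shift along the world's x, y, z in m, then the turn about the world's z in rad. In form: [[[tx, ty, tz], turn], ...]. A call has 1 to 5 rows; each row shifts and turns the commanded pose from where the row before left it; what a row does not reach is not made up. A row lasts 1/12 s, in which the tool goes at most 41.7 mm and 7.16 degrees, less where a joint would pass 70% of its speed; a pose out of reach is approached as far as the arm can. A call with a gripper value outside its range is refused whole. OPENING is the opening, from 0 (shut) to 1 (fully open), set as the call begins (- or left out, the last holds). The fingers move at their own pace and stop on an object; the grip force is fixed at half the most. Time passes only in rows, so rows that do not move let the fingers close. It gives the time, the measured TCP pose, the force, the opening and the grip force at its end, in the units of the state.
- observe(): the state, without advancing time (a new reading comes with each control period).
- snapshot(name): name is "scene" or "top" or "wrist"; returns a dict with "image" (384x512x3 uint8, blue, green, red), "range_z" (384x512 float32, mm along the optical axis (not along the pixel's ray), 0 where there is no reading), "vertical_fov" (degrees; the focal length in pixels is half the picture's height over the tangent of half this angle, whatever the lens; pixels are square), "cx", "cy" (the principal point, pixels), "extrinsics" (4x4, takes a point from camera to world coordinates). Camera axes: x right, y up, looking along -z (the intrinsics and any distortion apply to the point x, -y, -z); pixel columns grow to the right and rows downward; lengths in mm; the calibration is good to about 2 mm. The wrist camera is an equidistant fisheye: a pixel r from the principal point sees the ray r / f radians off the axis. A picture is of the moment at which its call begins.
- job_done(): hands the job in; it is judged then, once.
The state is a dict: "time_s": time; "joint_positions": joint angles; "joint_velocities": joint speeds; "joint_efforts": joint torques, N m; "ee_pos": TCP position; "orientation": TCP orientation; "ft_force": force on the tool from outside, world axes, zero at the start; "ft_torque": the same for the moment, N m; "width": opening from 0.0 (shut) to 1.0 (fully open); "grasp_force": force on a finger pad.
Only numpy, scipy, OpenCV 4.12 (cv2) and the standard library are available. Lean on these libraries where they do the work, as an engineer would, in place of code of your own. Each camera call takes 0.05 s, during which the arm holds its last target. There are 200 camera calls.

### The job

Clear the mouse mat: put each of the three things lying on it into the wooden rest that is made for its size (carton in the long one, tin in the medium one, eraser in the small one), lying flat on the rest's floor in the middle, lengthwise between the raised ends. Only when all three are stowed, put the mouse down flat in the middle of the mat. Leave everything else on the desk where it stands.

Things in the scene. Friction and masses are not known exactly. Their poses are not given: they have to be found in the camera images.
- carton_center (a point): Red cardboard carton of staples, a plain oblong box 45 x 110 x 22 mm (its x, y, z), the longest of the three things on the mat, about 70 g. It lies flat on the blue mat at the start (underside 5 mm above the table), with its long side along the mat's x axis within a few degrees; at least 24 mm are free beside each of its long sides. Point: its centre, 11 mm above its underside; y is its long axis.
- tin_center (a point): Flat green tin with rounded corners, 48 x 64 x 16 mm (its x, y, z), about 50 g. It lies flat on the blue mat at the start (underside 5 mm above the table), with its long side along the mat's x axis within a few degrees; at least 24 mm are free beside each of its long sides. Point: its centre, 8 mm above its underside; y is its longer axis.
- eraser_center (a point): Pink eraser, 19 x 48 x 11 mm (its x, y, z), the smallest of the things on the mat, about 25 g. It lies flat on the blue mat at the start (underside 5 mm above the table), with its long side along the mat's x axis within a few degrees; at least 24 mm are free beside each of its long sides. Point: its centre, 5.5 mm above its underside; y is its long axis.
- mouse_center (a point): Black computer mouse, no cord, 105 x 64 x 34 mm (its x, y, z), about 90 g; it stands on the table off the mat, in a row with the rests. Its back is rounded and its sides are steep. Point: 17 mm above the middle of its underside; x is its long axis. It can be taken across its 64 mm width, 20 to 25 mm above the surface it stands on.
- rest_long: A flat pale-wood desk rest, fixed to the table: a grey felt-lined floor 4 mm thick between two raised ends 14 mm high and 4 mm thick; its two sides between the ends are open. The longest of the three rests: 70 mm (x) by 136 mm (y) outside, 128 mm between the ends; made for the carton. Origin: centre of its underside on the table; its y axis runs from one raised end to the other.
- rest_medium: A flat pale-wood desk rest, fixed to the table: a grey felt-lined floor 4 mm thick between two raised ends 14 mm high and 4 mm thick; its two sides between the ends are open. The middle one, nearly square: 72 mm (x) by 92 mm (y) outside, 84 mm between the ends; made for the tin. Origin: centre of its underside on the table; its y axis runs from one raised end to the other.
- rest_small: A flat pale-wood desk rest, fixed to the table: a grey felt-lined floor 4 mm thick between two raised ends 14 mm high and 4 mm thick; its two sides between the ends are open. The smallest of the three rests: 44 mm (x) by 76 mm (y) outside, 68 mm between the ends; made for the eraser. Origin: centre of its underside on the table; its y axis runs from one raised end to the other.
- mat: Dark blue mouse mat, 185 mm (x) by 220 mm (y), 5 mm thick, fixed flat on the table. The carton, tin and eraser lie on it side by side at the start, about 80 mm apart along y (centres). The tall computer tower (0.43 m high, fixed) stands on the table just behind the mat, on the side away from the robot, and its near left corner sticks out between the mat and the rests: pass in front of it, on the robot side. Origin: centre of its underside.
- stamp_center (a point): Bystander, loose: a wooden rubber stamp standing on its base (28 x 64 mm) with a knob on top, 69 mm tall, between the places of the rests. Point: 35 mm above the table.
- glue_center (a point): Bystander, loose: a white and blue glue stick standing upright, 27 mm in diameter, 90 mm tall, between the places of the rests. Point: 45 mm above the table.

How it is judged (in metres and radians):
On the way, in this order (a step that is already met when the one before it is completed fails the run):
1. the carton, tin and eraser each lie in their own rest, let go, while the mouse is still off the middle of the mat (x of carton_center in the frame of rest_long between -0.015 and 0.015 m and y of carton_center in the frame of rest_long between -0.013 and 0.013 m and z of carton_center in the frame of rest_long below 0.019 m and angle between each of carton_center, tin_center, eraser_center's own z axis and vertical below 0.1 rad and angle between the y axis of carton_center and the y axis of rest_long, either way round below 0.2 rad and x of tin_center in the frame of rest_medium between -0.015 and 0.015 m and y of tin_center in the frame of rest_medium between -0.013 and 0.013 m and z of tin_center in the frame of rest_medium below 0.016 m and angle between the y axis of tin_center and the y axis of rest_medium, either way round below 0.2 rad and x of eraser_center in the frame of rest_small between -0.015 and 0.015 m and y of eraser_center in the frame of rest_small between -0.013 and 0.013 m and z of eraser_center in the frame of rest_small below 0.0135 m and angle between the y axis of eraser_center and the y axis of rest_small, either way round below 0.2 rad and contact force between the fingers and carton below 0.1 N and contact force between the fingers and tin below 0.1 N and contact force between the fingers and eraser below 0.1 N), for 0.2 s.
2. the mouse stands in the middle of the mat (horizontal distance between mouse_center and mat below 0.025 m and z of mouse_center in the frame of mat below 0.027 m and angle between mouse_center's own z axis and vertical below 0.1 rad), for 0.2 s.
At the end, for the whole second after the job is handed in: Carton, tin and eraser lie flat in the long, medium and small rest: centre within 15 mm of the rest's across and 13 mm along, long axis within 0.2 rad, within 4 mm of resting height. Mouse flat on the mat, centre within 25 mm of the mat's. All released and at rest (all of step 2 and x of carton_center in the frame of rest_long between -0.015 and 0.015 m and y of carton_center in the frame of rest_long between -0.013 and 0.013 m and z of carton_center in the frame of rest_long below 0.019 m and angle between each of carton_center, tin_center, eraser_center's own z axis and vertical below 0.1 rad and angle between the y axis of carton_center and the y axis of rest_long, either way round below 0.2 rad and x of tin_center in the frame of rest_medium between -0.015 and 0.015 m and y of tin_center in the frame of rest_medium between -0.013 and 0.013 m and z of tin_center in the frame of rest_medium below 0.016 m and angle between the y axis of tin_center and the y axis of rest_medium, either way round below 0.2 rad and x of eraser_center in the frame of rest_small between -0.015 and 0.015 m and y of eraser_center in the frame of rest_small between -0.013 and 0.013 m and z of eraser_center in the frame of rest_small below 0.0135 m and angle between the y axis of eraser_center and the y axis of rest_small, either way round below 0.2 rad and linear speed of each of carton, tin, eraser, mouse below 0.02 m/s); the robot touches nothing.
It fails at once if the rubber stamp is moved by more than 30 mm or tipped (distance of stamp_center from where it was at the start of the episode above 0.03 m or angle between stamp_center's own z axis and vertical above 0.6 rad).
It fails at once if the glue stick is moved by more than 30 mm or tipped (distance of glue_center from where it was at the start of the episode above 0.03 m or angle between glue_center's own z axis and vertical above 0.6 rad).
It also fails if it takes over 106 s, if anything falls off the work surface, if the arm or the gripper's body presses on something with over 40 N, if the wrist force passes 120 N, or if a joint passes its speed limit or range.

## Working session

There is one attempt and no reset: what is moved stays moved. The work goes in short steps, Python scripts to look and compute and a shell command to move; the robot and the scene stay as the last step left them, time stands still between calls to the robot, and variables do not carry over. Pictures are saved under pics/ and viewed, at most 17 in all, crops included, and the job is handed in when it is done.

```bash
ls; mkdir -p pics
cat > h.py <<'E'
import numpy as np, cv2
from workcell import observe, snapshot, job_done
def pts(s):
    """world points per pixel from range_z (pinhole views)"""
    h,w=s["range_z"].shape; f=h/2/np.tan(np.radians(s["vertical_fov"])/2)
    v,u=np.mgrid[:h,:w]; z=s["range_z"]
    c=np.stack([(u-s["cx"])/f*z,-(v-s["cy"])/f*z,-z,np.ones_like(z)],-1)
    return (c@np.array(s["extrinsics"]).T)[...,:3]
def ray(s,u,v,zp):
    f=s["range_z"].shape[0]/2/np.tan(np.radians(s["vertical_fov"])/2)
    E=np.array(s["extrinsics"]); d=E[:3,:3]@np.array([(u-s["cx"])/f,-(v-s["cy"])/f,-1]); o=E[:3,3]
    return o+d*(zp-o[2])/d[2]
E
python3 - <<'E'
from h import *
a=[]
for n in("top","scene"):
    s=snapshot(n); cv2.imwrite(f"pics/{n}0.png",s["image"]); np.savez(f"{n}0.npz",**s)
    print(n,s["vertical_fov"],s["cx"],s["cy"],np.array(s["extrinsics"]).round(3).tolist())
print(observe())
E
```

```text
pics
top 45.48777745667522 255.19460724585153 188.16430841851695 [[0.002, 0.995, -0.1, 388.014], [-1.0, 0.002, 0.002, -10.018], [0.002, 0.1, 0.995, 1373.636], [0.0, 0.0, 0.0, 1.0]]
scene 57.244447617337734 254.1764218233781 194.3654148468788 [[0.131, 0.839, -0.528, 59.319], [-0.991, 0.118, -0.058, -62.836], [0.014, 0.531, 0.847, 837.825], [0.0, 0.0, 0.0, 1.0]]
{'time_s': 0.1, 'joint_positions': array([ 1.20458353e+00,  1.31058399e-01,  1.48916561e+00, -9.41866816e-06,
        1.52297365e+00, -8.54138717e-02]), 'joint_velocities': array([-0.00108555, -0.00218127, -0.00294463,  0.00024341, -0.00012355,
        0.0003103 ]), 'joint_efforts': array([ 9.20617495e-04, -5.61346328e+01, -4.93096089e+01,  7.70181860e-02,
        2.92386278e-02, -7.29585122e-05]), 'ee_pos': array([166.08433389, 576.03509485, 217.71122407]), 'orientation': array([-4.39580401e-01, -3.11033234e+00,  2.46015474e-03]), 'ft_force': array([ 0.12751645,  0.69646116, -0.27241555]), 'ft_torque': array([ 0.0046098 , -0.02814187, -0.01528197]), 'grasp_force': 0.0, 'width': 0.996524744752542}
```

View pics/top0.png

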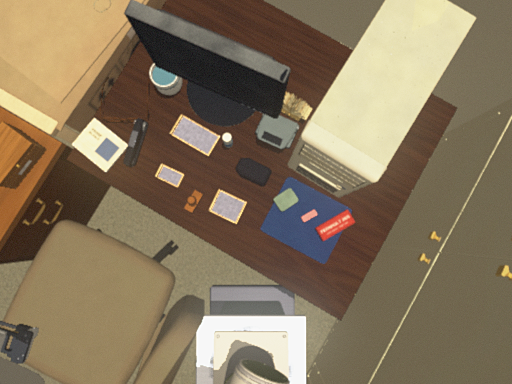

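View pics/scene0.png

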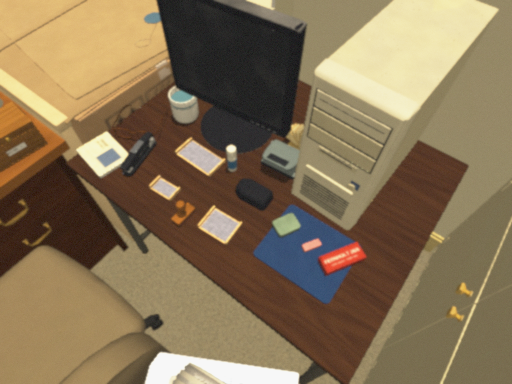

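The top view shows the long rest at (195,135), small rest (169,175), medium rest (228,206), stamp (193,200), glue (227,140) and mouse (254,171). The mat is at (307,219), with the tin at (286,199), eraser (309,215) and carton (336,226); the monitor stands behind the rests. The scene view shows the same layout.

```bash
cat >> h.py <<'E'
def masks(img):
    hsv=cv2.cvtColor(img,cv2.COLOR_BGR2HSV); H,S,V=[hsv[...,i].astype(int) for i in range(3)]
    b,g,r=[img[...,i].astype(int) for i in range(3)]
    return dict(red=(r>110)&(g<70)&(b<70), pink=(r>150)&(g>70)&(r-g>45)&(abs(b-g)<40),
      green=(g>r+4)&(g>b+15)&(g>70), blue=(b>r+35)&(b>g+20)&(b<190)&(V<150), dark=(V<38),
      wood=(r>140)&(r-b>55)&(r-g<90)&(g>b+20), felt=(b>=r-8)&(V>110)&(V<225)&(S<70))
def rect(m,off=(0,0)):
    n,l,st,_=cv2.connectedComponentsWithStats(m.astype(np.uint8)); 
    if n<2: return None
    k=1+np.argmax(st[1:,4]); return l==k
E
cat > m.py <<'E'
from h import *
for n in("top","scene"):
    s=dict(np.load(f"{n}0.npz")); P=pts(s); M=masks(s["image"])
    print(n)
    roi=np.zeros(M["red"].shape,bool); roi[85:300,80:370]=1
    for k in ("red","pink","green","blue","wood","felt"):
        nn,l,st,c=cv2.connectedComponentsWithStats((M[k]&roi).astype(np.uint8))
        for i in range(1,nn):
            if st[i,4]<(60 if k!="pink" else 40): continue
            q=P[l==i]; z=np.median(q[:,2]); 
            rc=cv2.minAreaRect(q[:,:2].astype(np.float32))
            print(k,c[i].round(1),st[i,4],"z",z.round(1),"rect c",np.round(rc[0],1),"size",np.round(rc[1],0),"ang",round(rc[2],1))
    # height map around mouse, glue, stamp, obstacles
    for nm,(x0,x1,y0,y1) in dict(all=(250,900,-350,450)).items():
        H=np.full((33,40),-1.)
        for x,y,z in P.reshape(-1,3):
            i,j=int((x-250)//20),int((y+350)//20)
            if 0<=i<33 and 0<=j<40: H[i,j]=max(H[i,j],z)
        if n=="top":
            print("rows x 250.. down; cols y=-350.. step20")
            for i in range(33): print(250+20*i,' '.join(f"{int(v):4d}" for v in H[i]))
E
python3 m.py
```

```text
top
pink [308.8 215.3] 111 z 16.2 rect c [ 444.1 -171.5] size [20. 48.] ang 29.8
pink [335.5 224.6] 521 z 28.3 rect c [ 417.2 -250.5] size [ 44. 114.] ang 29.7
green [285.5 199.3] 340 z 21.8 rect c [ 491.2 -102. ] size [48. 63.] ang 33.7
blue [303.3 221.4] 3327 z 6.0 rect c [ 425.  -156.3] size [224. 202.] ang 62.1
wood [83.3 89.9] 91 z 101.6 rect c [589.5 250.2] size [656.  48.] ang 48.0
wood [318.8 105.7] 66 z 418.4 rect c [ 728.3 -181.2] size [ 10. 266.] ang 62.8
wood [297.4 105.8] 392 z 64.6 rect c [597.4 -93.3] size [ 89. 448.] ang 75.1
wood [193.1 133.9] 307 z 5.0 rect c [689.  172.5] size [144.  75.] ang 60.3
wood [ 95.  133.6] 73 z 12.0 rect c [689.4 472.7] size [40. 21.] ang 53.6
wood [335.4 158. ] 154 z 420.6 rect c [ 456.1 -135. ] size [166. 231.] ang 64.3
wood [168.3 174.4] 181 z 5.1 rect c [564.7 246.6] size [83. 47.] ang 64.8
wood [226.6 205.9] 256 z 5.5 rect c [471.8  71.4] size [97. 76.] ang 64.7
wood [194.7 197. ] 108 z 20.8 rect c [496.  167.5] size [30. 40.] ang 58.5
wood [115.9 272.7] 3733 z -210.4 rect c [277.9 294.1] size [603. 233.] ang 88.8
felt [271.3 127. ] 
[... 8539 characters left out ...]
64.6
wood [107.2 209.1] 473 z -446.5 rect c [414.7 306. ] size [1024.   32.] ang 47.8
wood [182.8 213.8] 156 z 17.8 rect c [489.2 176.9] size [39. 63.] ang 57.8
wood [217.8 224.1] 373 z 4.3 rect c [308.2  -7.6] size [496. 116.] ang 25.7
wood [311.  244.6] 106 z 15.8 rect c [ 443.4 -169. ] size [18. 43.] ang 28.8
wood [159.9 264.2] 65 z -696.0 rect c [589.5 419. ] size [47. 91.] ang 73.5
wood [334.1 258. ] 71 z 27.2 rect c [ 248.7 -142.3] size [ 35. 409.] ang 62.4
wood [ 92.2 289.3] 585 z -213.2 rect c [202.9 226.9] size [646.  64.] ang 65.0
felt [180.8  96.3] 157 z 74.4 rect c [478.5  89.4] size [890.  64.] ang 24.1
felt [108.3 157.1] 215 z 11.1 rect c [370.3 185.7] size [794.  54.] ang 42.5
```

Run:
```python
from h import *
a=cv2.imread("pics/top0.png")[165:285,140:370]; cv2.imwrite("pics/zoom.png",cv2.resize(a,None,fx=3.4,fy=3.4,interpolation=cv2.INTER_CUBIC))
s=dict(np.load("top0.npz")); P=pts(s); 
m=masks(s["image"])["blue"]; m[:170]=0; m=rect(m)
hull=cv2.convexHull(np.argwhere(m)[:,::-1].astype(np.int32)); ap=cv2.approxPolyDP(hull,5,True)[:,0]
for u,v in ap: print(u,v,ray(s,u,v,5).round(0))
```

```text
351 210 [ 461. -299.    5.]
324 262 [ 307. -216.    5.]
261 229 [403. -30.   5.]
288 178 [ 557. -111.    5.]
```

View pics/zoom.png

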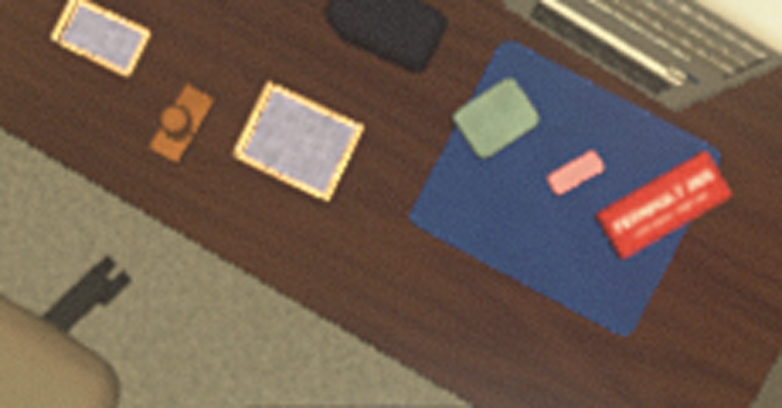

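The carton, eraser and tin lie about 30° off the mat's axes, and the carton overhangs the mat's right edge (zoom pixel (715,190)). Ignoring what the text says, I'll use the measured yaw. I'll move over the middle of the desk, then refine with the wrist camera.

```bash
python3 -m creep '[[[0.022,-0.033,0.006],-0.06],[[0.022,-0.033,0.006],-0.06],[[0.022,-0.033,0.006],-0.06],[[0.022,-0.033,0.006],-0.06],[[0.022,-0.033,0.006],-0.06]]' 1
python3 -m creep '[[[0.022,-0.033,0.006],-0.06],[[0.022,-0.033,0.006],-0.06],[[0.022,-0.033,0.006],-0.06],[[0.022,-0.033,0.006],-0.06],[[0.022,-0.033,0.006],-0.06]]'
python3 -m creep '[[[0.022,-0.033,0.006],-0.06],[[0.022,-0.033,0.006],-0.06],[[0.022,-0.033,0.006],-0.06],[[0,0,0],0],[[0,0,0],0]]'
cat > m2.py <<'E'
from h import *
S={n:dict(np.load(f"{n}0.npz")) for n in("top","scene")}
def comps(n,k,amin):
    s=S[n]; m=masks(s["image"])
    M=m[k] if k!="red" else m["red"]|m["pink"]
    if k=="rest": pass
    M=M.copy(); M[:110]=0; M[300:]=0; M[:,:140]=0; M[:,372:]=0
    M=cv2.morphologyEx(M.astype(np.uint8),cv2.MORPH_CLOSE,np.ones((3,3)))
    nn,l,st,c=cv2.connectedComponentsWithStats(M)
    return [(c[i],l==i,st[i,4]) for i in range(1,nn) if st[i,4]>amin]
def cam(s,u,v):
    f=192/np.tan(np.radians(s["vertical_fov"])/2); E=s["extrinsics"]
    return E[:3,3],E[:3,:3]@np.array([(u-s["cx"])/f,-(v-s["cy"])/f,-1])
def tri(a,b):
    o1,d1=cam(S["top"],*a);o2,d2=cam(S["scene"],*b)
    t=np.linalg.lstsq(np.stack([d1,-d2],1),o2-o1,rcond=None)[0]
    p,q=o1+t[0]*d1,o2+t[1]*d2; return ((p+q)/2).round(1),np.linalg.norm(p-q).round(1)
def shape(n,mask,z):
    s=S[n]; c=max(cv2.findContours(mask.astype(np.uint8),0,1)[0],key=cv2.contourArea)[:,0]
    w=np.array([ray(s,u,v,z)[:2] for u,v in c],np.float32); r=cv2.minAreaRect(w)
    L=r[2] if r[1][0]>r[1][1] else r[2]+90
    return np.round(r[0],1),np.round(r[1],0),round(L,1)
exp={"pink":None}
for nm,k,z,near in [("carton","red",27,(417,-250)),("eraser","pink",16,(444,-171)),("tin","green",21,(491,-102)),
    ("long","felt",4,(690,173)),("medium","felt",4,(472,71)),("small","felt",4,(565,247)),("mouse","dark",30,(575,-5))]:
    best={}
    for n in S:
        L=[(np.linalg.norm(ray(S[n],*c,z)[:2]-near),c,m) for c,m,a in comps(n,k,40)]
        if L: best[n]=min(L,key=lambda t:t[0])
    print(nm,"tri",tri(best["top"][1],best["scene"][1]) , [(n,b[0].round(0),shape(n,b[2],z)) for n,b in best.items()])
for n in S:   # tall fronts: face lines from range
    P=pts(S[n]).reshape(-1,3)
    for nm,lo,hi,b in (("tower",120,415,(440,640,-340,-60)),("monitor",90,430,(680,900,-90,230))):
        q=P[(P[:,2]>lo)&(P[:,2]<hi)&(P[:,0]>b[0])&(P[:,0]<b[1])&(P[:,1]>b[2])&(P[:,1]<b[3])]
        for a in (-30,-28,-25,-20):
            d=np.array([np.cos(np.radians(a)),np.sin(np.radians(a))]); 
            if len(q): print(n,nm,a,len(q),"min n.p",np.percentile(q[:,:2]@d,[0.5,3,10]).round(0),"zmin",q[:,2].min().round(0), "ymax",np.percentile(q[:,1],99.5).round(0))
E
python3 m2.py
python3 - <<'E'
from h import *
s=snapshot("wrist"); cv2.imwrite("pics/w1.png",s["image"]); np.savez("w1.npz",**s); print(s["vertical_fov"],s["cx"],s["cy"],np.array(s["extrinsics"]).round(2).tolist(),observe()["ee_pos"])
E
```

```text
time_s: 0.52
ee_pos: [276.6, 409.8, 248.3]
orientation: [-0.903, -3.009, 0.001]
ft_force: [0.8, 0.2, 0.3]
width: 0.999
grasp_force: 0.0
time_s: 0.93
ee_pos: [386.6, 244.7, 278.7]
orientation: [-1.343, -2.84, 0.0]
ft_force: [0.0, 0.2, -0.1]
width: 0.997
grasp_force: 0.0
time_s: 1.35
ee_pos: [453.0, 145.7, 296.4]
orientation: [-1.595, -2.706, 0.0]
ft_force: [-0.3, 0.5, 0.1]
width: 0.998
grasp_force: 0.0
carton tri (array([ 416.1, -247.6,   22.9]), np.float64(1.6)) [('top', np.float64(3.0), (array([ 415.6, -247.6]), array([ 47., 113.]), 119.9)), ('scene', np.float64(5.0), (array([ 415. , -245.9]), array([ 49., 116.]), 121.1))]
eraser tri (array([ 444.3, -170.8,   13.4]), np.float64(1.8)) [('top', np.float64(0.0), (array([ 444., -171.]), array([20., 48.]), 119.7)), ('scene', np.float64(2.0), (array([ 443.3, -169.7]), array([22., 50.]), 119.4))]
tin tri (array([ 491.1, -101.8,   17.2]), np.float64(1.4)) [('top', np.float64(0.0), (array([ 491. , -102.3]), array([48., 63.]), 123.7)), ('scene', np.float64(2.0), (array([ 489.2, -100.7]), array([51., 65.]), 125.4))]
65.70646984690485 251.79572289805085 195.8587929622328 [[0.87, -0.47, -0.13, 418.02], [0.48, 0.84, 0.23, 208.07], [0.0, -0.26, 0.97, 460.96], [0.0, 0.0, 0.0, 1.0]] [452.21154598 147.0652046  296.20078573]Traceback (most recent call last):
  File "m2.py", line 30, in <module>
    print(nm,"tri",tri(best["top"][1],best["scene"][1]) , [(n,b[0].round(0),shape(n,b[2],z)) for n,b in best.items()])
                                      ~~~~^^^^^^^^^
KeyError: 'scene'
```

View pics/w1.png

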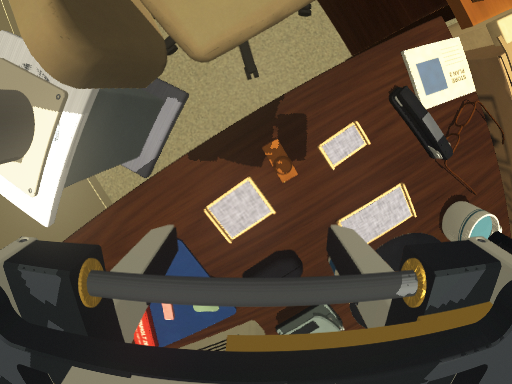

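The wrist view shows the medium rest at (239,210), the small one at (345,145), the long one at (375,215), partly behind a finger, and the stamp at (280,160). The fisheye works. I'll measure the rests by their outline in all three views.

```bash
cat >> h.py <<'E'
def wcam(s,u,v):
    f=192/np.tan(np.radians(s["vertical_fov"])/2); E=np.array(s["extrinsics"])
    x,y=u-s["cx"],v-s["cy"]; r=np.hypot(x,y)+1e-9; t=r/f
    return E[:3,3],E[:3,:3]@np.array([np.sin(t)*x/r,-np.sin(t)*y/r,-np.cos(t)])
def wray(s,u,v,zp):
    o,d=wcam(s,u,v); return o+d*(zp-o[2])/d[2]
E
cat > m3.py <<'E'
from h import *
S={n:dict(np.load(f"{n}.npz")) for n in("top0","scene0","w1")}
def R(n,u,v,z): return (wray if n[0]=="w" else ray)(S[n],u,v,z)
def C(n,u,v):
    if n[0]=="w": return wcam(S[n],u,v)
    a,b=R(n,u,v,0),R(n,u,v,100); return a,b-a
for nm,near in (("long",(690,173)),("medium",(472,71)),("small",(566,247)),("mouse",(575,-5)),("stamp",(480,168)),("glue",(650,70))):
    cs={}
    for n,s in S.items():
        img=s["image"]; b,g,r=[img[...,i].astype(int) for i in range(3)]
        if nm=="mouse": M=(img.max(2)<50)
        elif nm=="stamp": M=(r>120)&(r-b>80)
        elif nm=="glue": M=(img.min(2)>150)
        else: M=((r>125)&(g>110)&(b>60))
        nn,l,st,c=cv2.connectedComponentsWithStats(M.astype(np.uint8))
        z={"mouse":20,"stamp":30,"glue":50}.get(nm,4)
        L=[(np.linalg.norm(R(n,*c[i],z)[:2]-near),i) for i in range(1,nn) if st[i,4]>40]
        d,i=min(L); 
        if d>50: continue
        cs[n]=c[i]
        k=max(cv2.findContours((l==i).astype(np.uint8),0,1)[0],key=cv2.contourArea)[:,0]
        w=np.array([R(n,u,v,z)[:2] for u,v in k],np.float32); q=cv2.minAreaRect(w); A=q[2] if q[1][0]>q[1][1] else q[2]+90
        print(nm,n,np.round(q[0],1),np.round(q[1],0),round(A,1))
    ns=list(cs)
    if len(ns)>1 :
        A=0;bb=0
        for n in ns:
            o,d=C(n,*cs[n]); d=d/np.linalg.norm(d); Q=np.eye(3)-np.outer(d,d); A=A+Q; bb=bb+Q@o
        print("   tri",np.linalg.solve(A,bb).round(1),ns)
for n in("top0","scene0"):
    P=pts(S[n]).reshape(-1,3)
    for nm,lo,hi,b in (("tower",120,415,(440,640,-340,-60)),("monitor",90,430,(680,900,-90,230))):
        q=P[(P[:,2]>lo)&(P[:,2]<hi)&(P[:,0]>b[0])&(P[:,0]<b[1])&(P[:,1]>b[2])&(P[:,1]<b[3])]
        for a in (-30,-28,-25,-20):
            d=np.array([np.cos(np.radians(a)),np.sin(np.radians(a))])
            if len(q): print(n,nm,a,len(q),"n.p",np.percentile(q[:,:2]@d,[0.5,3,10]).round(0),"zmin",q[:,2].min().round(0),"ymax",np.percentile(q[:,1],99.5).round(0))
E
python3 m3.py
```

```text
long top0 [689. 173.] [140.  73.] 59.9
long scene0 [692.2 176.6] [146.  79.] 60.1
long w1 [721.1 148. ] [149. 153.] 150.0
   tri [678.4 165.6  26.1] ['top0', 'scene0', 'w1']
medium top0 [471.7  71.4] [96. 75.] 64.9
medium scene0 [474.3  74.9] [99. 79.] 64.4
medium w1 [471.4  68.2] [95. 75.] 64.6
   tri [470.5  72.3   8.7] ['top0', 'scene0', 'w1']
small top0 [565.2 247.4] [79. 47.] 64.5
small scene0 [567.1 250.7] [83. 50.] 64.2
small w1 [565.3 245.6] [78. 47.] 65.1
   tri [562.5 245.8  11.3] ['top0', 'scene0', 'w1']
mouse scene0 [572.3  -2.7] [104.  66.] 65.2
mouse w1 [564.   16.8] [102.  54.] 28.2
   tri [587.4  -1.3 -19.5] ['scene0', 'w1']
stamp top0 [485.9 172. ] [30. 64.] 149.8
stamp scene0 [485.9 179.4] [52. 65.] 150.2
stamp w1 [501.5 163.1] [27. 23.] 60.1
   tri [489.6 167.4  38.5] ['top0', 'scene0', 'w1']
glue top0 [672.5  71.6] [23. 25.] 135.8
glue scene0 [695.6  77.5] [26. 23.] 9.2
   tri [663.4  70.2  89.3] ['top0', 'scene0']
top0 tower -30 1869 n.p [554. 556. 559.] zmin 120.0 ymax -109.0
top0 tower -28 1869 n.p [556. 559. 560.] zmin 120.0 ymax -109.0
top0 tower -25 1869 n.p
[... 192 characters left out ...]
.p [640. 641. 644.] zmin 90.0 ymax 228.0
top0 monitor -25 7893 n.p [669. 671. 672.] zmin 90.0 ymax 228.0
top0 monitor -20 7893 n.p [693. 695. 698.] zmin 90.0 ymax 228.0
scene0 tower -30 9571 n.p [555. 558. 559.] zmin 120.0 ymax -109.0
scene0 tower -28 9571 n.p [557. 560. 561.] zmin 120.0 ymax -109.0
scene0 tower -25 9571 n.p [558. 560. 561.] zmin 120.0 ymax -109.0
scene0 tower -20 9571 n.p [556. 557. 558.] zmin 120.0 ymax -109.0
scene0 monitor -30 13379 n.p [620. 622. 625.] zmin 90.0 ymax 228.0
scene0 monitor -28 13379 n.p [641. 643. 645.] zmin 90.0 ymax 228.0
scene0 monitor -25 13379 n.p [671. 672. 673.] zmin 90.0 ymax 228.0
scene0 monitor -20 13379 n.p [694. 695. 698.] zmin 90.0 ymax 228.0
```

Measured poses, with plausible heights and sizes:

| Thing | x, y (mm) | Angle |
|---|---|---|
| Carton | 416, -249 | long axis 120° |
| Eraser | 444, -171 | long axis 120° |
| Tin | 491, -102 | long axis 124° |
| Long rest | 690, 174 | y axis 60° |
| Medium rest | 472, 71 | y axis 65° |
| Small rest | 565, 247 | y axis 65° |
| Mat centre | 432, -164 | – |

The tower face is about 73 mm from the carton's centre, closer than the gripper body needs. I'll therefore grip the carton 30 mm off-centre, towards the robot.

```bash
python3 -m creep '[[[-0.005,-0.037,-0.012],0.004],[[-0.005,-0.037,-0.012],0.004],[[-0.005,-0.037,-0.012],0.004],[[-0.005,-0.037,-0.012],0.004],[[-0.005,-0.037,-0.012],0.004]]' 0.65 >/dev/null
python3 -m creep '[[[-0.005,-0.037,-0.012],0],[[-0.005,-0.037,-0.012],0],[[-0.005,-0.037,-0.012],0],[[-0.005,-0.037,-0.012],0],[[-0.005,-0.037,-0.012],0]]' >/dev/null
python3 -m creep '[[[-0.002,0,-0.03],0],[[0,0,-0.03],0],[[0,0,-0.02],0],[[0,0,0],0],[[0,0,0],0]]'
python3 - <<'E'
from h import *
s=snapshot("wrist"); cv2.imwrite("pics/w2.png",s["image"]); np.savez("w2.npz",**s); print(observe()["ee_pos"])
E
```

```text
time_s: 2.65
ee_pos: [399.7, -220.4, 95.6]
orientation: [-1.557, -2.725, -0.001]
ft_force: [-0.1, 0.7, 0.3]
width: 0.653
grasp_force: 0.0
[ 400.78919522 -221.35240997   97.25827936]
```

View pics/w2.png

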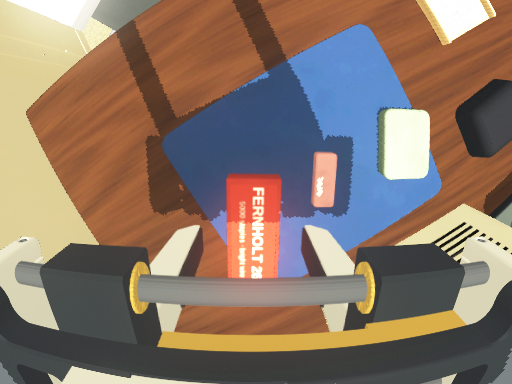

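The carton lies straight between the fingers (near end at (254,180)); the eraser at (325,180) is clear. I'll go down, grip and lift.

```bash
python3 -m creep '[[[0,-0.001,-0.03],0],[[0,0,-0.03],0],[[0,0,-0.015],0],[[0,0,-0.006],0],[[0,0,0],0]]'
python3 -m creep '[[[0,0,0],0],[[0,0,0],0],[[0,0,0],0],[[0,0,0],0],[[0,0,0],0]]' 0.3
python3 -m creep '[[[0,0,0],0],[[0,0,0.02],0],[[0,0,0.02],0],[[0,0,0],0],[[0,0,0],0]]'
python3 - <<'E'
from h import *
import sys
s=dict(np.load("w2.npz")); img=s["image"]; b,g,r=[img[...,i].astype(int) for i in range(3)]
for nm,M,z in (("eraser",(r>150)&(g>70)&(r-g>30)&(abs(b-g)<40),16),("tin",(g>140)&(g>b)&(abs(r-g)<40),21)):
    M=M.copy(); M[225:]=0; M[:100]=0; M[:,:290]=0; M[:,440:]=0; m=rect(M)
    c=max(cv2.findContours(m.astype(np.uint8),0,1)[0],key=cv2.contourArea)[:,0]
    q=cv2.minAreaRect(np.array([wray(s,u,v,z)[:2] for u,v in c],np.float32)); print(nm,q)
E
```

```text
time_s: 3.12
ee_pos: [400.6, -223.0, 15.9]
orientation: [-1.56, -2.726, -0.0]
ft_force: [0.6, 1.2, 0.5]
width: 0.646
grasp_force: 0.0
time_s: 3.53
ee_pos: [401.8, -224.3, 17.6]
orientation: [1.56, 2.723, -0.0]
ft_force: [-0.2, 1.4, 6.9]
width: 0.479
grasp_force: 30.0
time_s: 3.95
ee_pos: [401.5, -224.4, 57.2]
orientation: [1.56, 2.722, -0.001]
ft_force: [-0.2, 0.7, -0.7]
width: 0.483
grasp_force: 30.0
eraser ((442.09686279296875, -171.820068359375), (20.55865478515625, 47.649539947509766), 29.50535774230957)
tin ((489.3074645996094, -104.16596984863281), (50.00867462158203, 62.86351013183594), 33.69122314453125)
```

```bash
python3 -m creep '[[[0.0,0.025,0.03],0],[[0.004,0.035,0.02],0],[[0.004,0.035,0.015],0],[[0.005,0.04,0.01],0],[[0.006,0.04,0.005],0]]'
python3 -m creep '[[[0.028,0.025,0],-0.105],[[0.028,0.025,0],-0.105],[[0.028,0.025,0],-0.105],[[0.028,0.025,0],-0.105],[[0.028,0.025,0],-0.105]]'
python3 -m creep '[[[0.028,0.025,0],-0.105],[[0.028,0.025,0],-0.105],[[0.028,0.025,0],-0.105],[[0.028,0.025,0],-0.105],[[0.028,0.025,0],-0.105]]'
python3 -m creep '[[[0,0,0],0],[[0,0,0],0]]'
```

```text
time_s: 4.37
ee_pos: [419.4, -47.3, 136.4]
orientation: [1.563, 2.723, 0.001]
ft_force: [0.8, 0.1, -0.6]
width: 0.476
grasp_force: 30.0
time_s: 4.78
ee_pos: [559.7, 78.2, 133.9]
orientation: [-2.221, -2.221, 0.002]
ft_force: [1.1, -0.3, -0.1]
width: 0.48
grasp_force: 30.0
time_s: 5.2
ee_pos: [699.6, 202.7, 133.2]
orientation: [-2.721, -1.568, 0.003]
ft_force: [1.1, -0.3, -0.1]
width: 0.482
grasp_force: 30.0
time_s: 5.37
ee_pos: [698.6, 202.6, 131.0]
orientation: [-2.715, -1.578, 0.008]
ft_force: [-0.2, -0.8, -1.1]
width: 0.481
grasp_force: 30.0
```

```bash
python3 -m creep '[[[0.0015,-0.001,-0.03],0],[[0.0015,0,-0.03],0],[[0,0,-0.025],0],[[0,0,0],0],[[0,0,0],0]]'
python3 - <<'E'
from h import *
s=snapshot("scene"); w=snapshot("wrist"); a=s["image"][100:260,120:330]; a=cv2.resize(a,(400,305)); b=cv2.resize(w["image"],(400,300)); b=cv2.copyMakeBorder(b,0,5,0,0,0)
cv2.imwrite("pics/p1.png",np.hstack([a,b])); np.savez("w3.npz",**w); print(observe()["ee_pos"])
E
```

```text
time_s: 5.78
ee_pos: [699.8, 199.2, 48.5]
orientation: [-2.717, -1.575, 0.008]
ft_force: [-0.4, -0.2, 0.4]
width: 0.477
grasp_force: 30.0
[703.14122717 200.18143542  53.11371932]
```

View pics/p1.png

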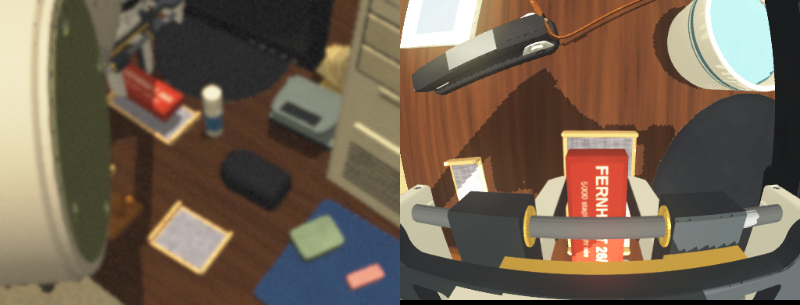

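The carton is aligned with the rest: its near end is at (598,150) and the rest's end at (600,132) in the right pane. I'll check both with rays.

Run:
```python
from h import *
s=dict(np.load("w3.npz")); a=np.radians(60); Y=np.array([np.cos(a),np.sin(a)]); X=np.array([Y[1],-Y[0]]); c=np.array([690,174.])
f=lambda u,v,z:[round(float((wray(s,u,v,z)[:2]-c)@k),1) for k in (X,Y)]
print("rest end corners (exp -35/35, 68):",f(207,169,14),f(303,169,14))
print("carton end corners:",f(214,192,60),f(291,194,60),"lower z",f(214,192,52))
```

```text
rest end corners (exp -35/35, 68): [-33.4, 64.5] [33.3, 64.7]
carton end corners: [-22.9, 59.8] [19.0, 58.8] lower z [-23.9, 57.7]
```

```bash
python3 -m creep '[[[-0.0025,-0.004,-0.01],0],[[0,0,-0.015],0],[[0,0,-0.005],0],[[0,0,0],0],[[0,0,0],0]]'
python3 -m creep '[[[0,0,-0.003],0],[[0,0,0],0],[[0,0,0],0]]'
```

```text
time_s: 6.3
ee_pos: [698.9, 196.3, 19.5]
orientation: [-2.717, -1.575, 0.003]
ft_force: [0.5, 0.6, -0.9]
width: 0.481
grasp_force: 30.0
time_s: 6.55
ee_pos: [699.9, 196.6, 17.8]
orientation: [2.718, 1.576, 0.001]
ft_force: [0.2, -0.1, -0.8]
width: 0.483
grasp_force: 30.0
```

```bash
python3 -m creep '[[[0,0,-0.002],0],[[0,0,0],0],[[0,0,0],0]]'
python3 -m creep '[[[0,0,0],0],[[0,0,0],0],[[0,0,0],0]]' 0.56
python3 -m creep '[[[0,0,0],0],[[0,0,0.02],0],[[0,0,0.03],0],[[0,0,0.04],0],[[0,0,0],0]]'
python3 - <<'E'
from h import *
w=snapshot("wrist"); cv2.imwrite("pics/w4.png",w["image"]); np.savez("w4.npz",**w); print(observe()["ee_pos"])
E
```

```text
time_s: 6.8
ee_pos: [700.4, 196.8, 16.7]
orientation: [2.717, 1.576, 0.002]
ft_force: [-0.6, 1.1, 4.7]
width: 0.477
grasp_force: 30.0
time_s: 7.05
ee_pos: [699.6, 196.5, 15.4]
orientation: [-2.718, -1.576, 0.001]
ft_force: [1.0, -0.4, -0.1]
width: 0.556
grasp_force: 0.0
time_s: 7.47
ee_pos: [704.5, 197.5, 115.7]
orientation: [2.714, 1.574, 0.019]
ft_force: [1.8, 0.4, 2.8]
width: 0.56
grasp_force: 0.0
[703.75784557 197.35300667 112.7457817 ]
```

View pics/w4.png

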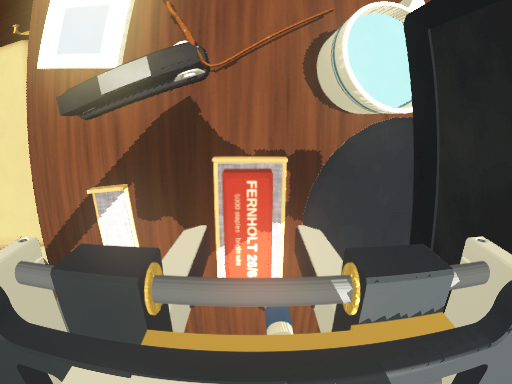

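The carton is in the long rest with a gap at its end (rest edges 213–287, carton 223–272, end gap at rows 160–170). The eraser is next, gripped 12 mm off-centre to keep clear of the tower.

```bash
python3 -m creep '[[[-0.0284,-0.0247,0.003],0.104],[[-0.0284,-0.0247,0.003],0.104],[[-0.0284,-0.0247,0.003],0.104],[[-0.0284,-0.0247,0],0.104],[[-0.0284,-0.0247,0],0.104]]' 0.42 >/dev/null
python3 -m creep '[[[-0.0284,-0.0247,0],0.104],[[-0.0284,-0.0247,0],0.104],[[-0.0284,-0.0247,0],0.104],[[-0.0284,-0.0247,0],0.104],[[-0.0284,-0.0247,0],0.104]]'
python3 -m creep '[[[0.003,-0.035,-0.015],0],[[0.005,-0.035,-0.015],0],[[0.005,-0.035,-0.015],0],[[0,0,0],0],[[0,0,0],0]]'
python3 - <<'E'
from h import *
w=snapshot("wrist"); cv2.imwrite("pics/w5.png",w["image"]); np.savez("w5.npz",**w); print(observe()["ee_pos"])
E
```

```text
time_s: 8.35
ee_pos: [413.8, -51.1, 113.7]
orientation: [-1.568, -2.722, 0.001]
ft_force: [-0.2, -1.5, 1.2]
width: 0.419
grasp_force: 0.0
time_s: 8.77
ee_pos: [427.3, -156.4, 68.0]
orientation: [-1.579, -2.712, 0.0]
ft_force: [-0.0, 0.2, -0.5]
width: 0.418
grasp_force: 0.0
[ 427.84952466 -155.42407269   68.70559478]
```

View pics/w5.png

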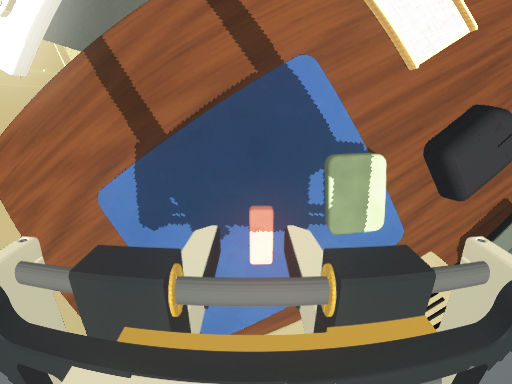

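The eraser at u = 261 is right of the finger midline at 252, by about 7 mm. That matches the shift to the computed target. I'll correct, go down and grip.

```bash
python3 -m creep '[[[0.0105,-0.0055,-0.01],0],[[0,0,-0.025],0],[[0,0,-0.015],0],[[0,0,-0.007],0],[[0,0,0],0]]'
python3 -m creep '[[[0,0,0],0],[[0,0,0],0]]'
```

```text
time_s: 9.23
ee_pos: [438.0, -159.2, 11.2]
orientation: [-1.572, -2.716, 0.0]
ft_force: [-0.5, 0.8, -0.5]
width: 0.421
grasp_force: 0.0
time_s: 9.4
ee_pos: [440.2, -160.9, 14.0]
orientation: [1.574, 2.717, 0.0]
ft_force: [-0.3, -0.2, 0.9]
width: 0.42
grasp_force: 0.0
```

```bash
python3 -m creep '[[[0,0,-0.003],0],[[0,0,0],0]]'
python3 -m creep '[[[0,0,-0.001],0],[[0,0,0],0]]'
python3 -m creep '[[[0,0,0],0],[[0,0,0],0],[[0,0,0],0],[[0,0,0],0],[[0,0,0],0]]' 0.05
python3 -m creep '[[[0,0,0],0],[[0,0,0.02],0],[[0,0,0.02],0],[[0,0,0],0],[[0,0,0],0]]'
```

```text
time_s: 9.57
ee_pos: [439.9, -161.2, 10.3]
orientation: [1.575, 2.717, 0.0]
ft_force: [0.5, -0.1, -0.7]
width: 0.422
grasp_force: 0.0
time_s: 9.73
ee_pos: [439.3, -161.1, 8.8]
orientation: [1.576, 2.717, 0.0]
ft_force: [-0.3, 0.2, -0.2]
width: 0.417
grasp_force: 0.0
time_s: 10.15
ee_pos: [439.3, -161.0, 8.7]
orientation: [1.576, 2.718, -0.0]
ft_force: [-0.6, 1.1, 0.7]
width: 0.199
grasp_force: 30.0
time_s: 10.57
ee_pos: [440.4, -161.5, 49.8]
orientation: [1.574, 2.715, 0.0]
ft_force: [-0.2, -0.9, -0.6]
width: 0.199
grasp_force: 30.0
```

```bash
python3 -m creep '[[[-0.005,0.02,0.03],0],[[-0.005,0.025,0.025],0],[[-0.005,0.033,0.02],0],[[-0.005,0.033,0.01],0],[[0.01,0.035,0],-0.1]]'
python3 -m creep '[[[0.0175,0.034,0],-0.11],[[0.0175,0.034,0],-0.11],[[0.0175,0.034,0],-0.11],[[0.0175,0.034,0],-0.11],[[0.0175,0.034,0],-0.11]]'
python3 -m creep '[[[0.0175,0.034,0],-0.11],[[0.0175,0.034,-0.01],-0.11],[[0.0175,0.034,-0.01],-0.093],[[0,0,0],0],[[0,0,0],0]]'
python3 - <<'E'
from h import *
print(observe()["ee_pos"])
E
```

```text
time_s: 10.98
ee_pos: [428.8, -14.7, 135.4]
orientation: [1.706, 2.635, 0.001]
ft_force: [0.7, 0.5, -0.4]
width: 0.194
grasp_force: 30.0
time_s: 11.4
ee_pos: [515.4, 154.1, 132.1]
orientation: [-2.357, -2.076, 0.002]
ft_force: [-0.5, -0.8, -0.0]
width: 0.2
grasp_force: 30.0
time_s: 11.82
ee_pos: [566.3, 255.3, 109.4]
orientation: [-2.644, -1.693, 0.01]
ft_force: [0.2, -0.0, -0.5]
width: 0.2
grasp_force: 30.0
[566.29058662 255.2860743  109.35995742]
```

```bash
python3 -m creep '[[[0.004,0.0017,-0.03],-0.01],[[0,0,-0.03],0],[[0,0,-0.015],0],[[0,0,0],0],[[0,0,0],0]]'
python3 - <<'E'
from h import *
w=snapshot("wrist"); cv2.imwrite("pics/w6.png",w["image"]); np.savez("w6.npz",**w); print(observe()["ee_pos"])
E
```

```text
time_s: 12.23
ee_pos: [571.0, 254.6, 38.0]
orientation: [-2.656, -1.677, 0.004]
ft_force: [-0.4, -0.3, 0.5]
width: 0.201
grasp_force: 30.0
[572.40791734 255.27145839  39.75085314]
```

View pics/w6.png

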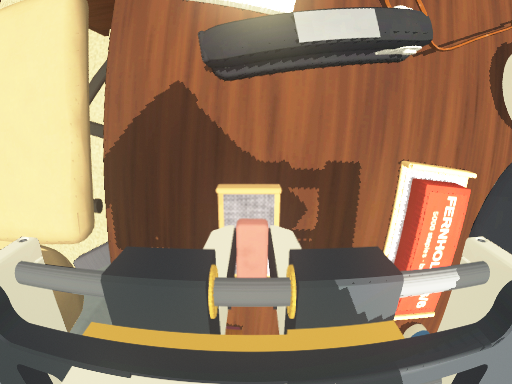

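The rest's end is centred at u = 249 and the eraser at u = 253, so across it is good. I'll check along the rest by rays, then lower.

```bash
python3 - <<'E'
from h import *
s=dict(np.load("w6.npz")); a=np.radians(64.6); Y=np.array([np.cos(a),np.sin(a)]); X=np.array([Y[1],-Y[0]]); c=np.array([565.5,247.])
f=lambda u,v,z:[round(float((wray(s,u,v,z)[:2]-c)@k),1) for k in (X,Y)]
print("rest end (exp 0,38):",f(249,185,14),"eraser end (want 0,24)",f(253,219,46))
E
python3 -m creep '[[[0,0,-0.015],0],[[0,0,-0.01],0],[[0,0,0],0],[[0,0,0],0]]'
python3 -m creep '[[[0,0,0],0],[[0,0,0],0]]'
```

```text
rest end (exp 0,38): [0.3, 37.2] eraser end (want 0,24) [2.8, 25.1]
time_s: 12.62
ee_pos: [572.0, 255.7, 14.1]
orientation: [-2.657, -1.677, 0.0]
ft_force: [-0.6, -0.6, -0.0]
width: 0.2
grasp_force: 30.0
time_s: 12.78
ee_pos: [572.8, 256.2, 14.8]
orientation: [2.656, 1.677, 0.002]
ft_force: [-0.5, 0.4, 1.0]
width: 0.201
grasp_force: 30.0
```

```bash
python3 -m creep '[[[-0.001,0.001,-0.005],0],[[0,0,0],0],[[0,0,0],0]]'
python3 -m creep '[[[0,0,-0.0015],0],[[0,0,0],0],[[0,0,0],0]]'
```

```text
time_s: 13.03
ee_pos: [570.7, 257.0, 8.3]
orientation: [-2.656, -1.677, 0.001]
ft_force: [-0.7, -0.3, 0.2]
width: 0.204
grasp_force: 30.0
time_s: 13.28
ee_pos: [571.2, 257.1, 7.7]
orientation: [2.656, 1.677, 0.0]
ft_force: [-1.3, 0.3, 6.0]
width: 0.2
grasp_force: 30.0
```

```bash
python3 -m creep '[[[0,0,0],0],[[0,0,0],0],[[0,0,0.001],0],[[0,0,0],0]]' 0.36
python3 -m creep '[[[0,0,0.02],0],[[0,0,0.03],0],[[0,0,0.035],0],[[0,0,0.015],0],[[0,0,0],0]]'
python3 - <<'E'
from h import *
w=snapshot("wrist"); np.savez("w7.npz",**w); cv2.imwrite("pics/w7.png",cv2.resize(w["image"][100:300,130:380],None,fx=2,fy=2))
E
python3 -m creep '[[[-0.009,-0.0345,0],0.104],[[-0.009,-0.0345,0],0.104],[[-0.009,-0.0345,0],0.104],[[-0.009,-0.0345,0],0.104],[[-0.009,-0.0345,0],0.104]]' 0.7 >/dev/null
python3 -m creep '[[[-0.009,-0.0345,0],0.104],[[-0.009,-0.0345,0],0.104],[[-0.009,-0.0345,0],0.104],[[-0.009,-0.0345,-0.01],0.104],[[-0.009,-0.0345,-0.02],0.104]]' >/dev/null
python3 -m creep '[[[0,0,0],0],[[0,0,0],0]]'
python3 - <<'E'
from h import *
w=snapshot("wrist"); cv2.imwrite("pics/w8.png",w["image"]); np.savez("w8.npz",**w); print(observe()["ee_pos"])
E
```

```text
time_s: 13.62
ee_pos: [571.1, 256.9, 8.1]
orientation: [2.657, 1.677, -0.0]
ft_force: [0.1, 1.0, -0.5]
width: 0.36
grasp_force: 0.0
time_s: 14.03
ee_pos: [574.5, 258.1, 114.1]
orientation: [2.655, 1.676, 0.014]
ft_force: [0.9, 0.1, 0.8]
width: 0.362
grasp_force: 0.0
time_s: 15.08
ee_pos: [478.4, -89.0, 75.3]
orientation: [-1.476, -2.767, 0.002]
ft_force: [0.9, 0.1, 0.6]
width: 0.701
grasp_force: 0.0
[479.60674585 -88.05855507  76.42116004]
```

View pics/w7.png

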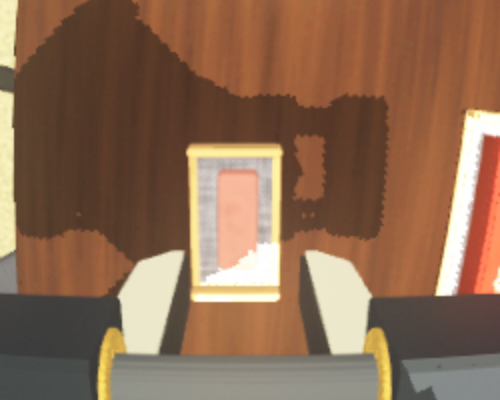

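View pics/w8.png

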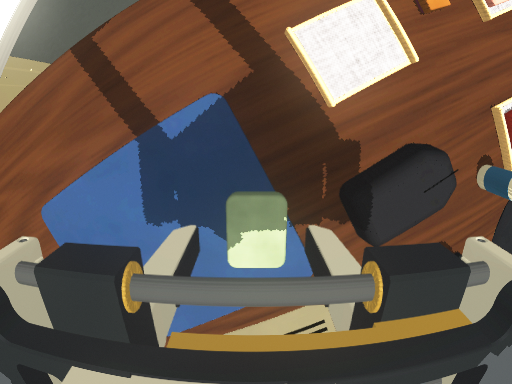

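The eraser lies centred in the small rest. Over the mat, the tin sits at u = 257 against the finger midline at about 252; I'll shift a little and grip it.

```bash
python3 -m creep '[[[0.0035,0.0005,-0.025],0],[[0,0,-0.02],0],[[0,0,-0.015],0],[[0,0,0],0],[[0,0,0],0]]'
python3 -m creep '[[[0,0,-0.004],0],[[0,0,0],0],[[0,0,0],0]]'
```

```text
time_s: 15.55
ee_pos: [484.0, -86.1, 17.6]
orientation: [-1.47, -2.774, 0.0]
ft_force: [-0.1, 0.4, 0.2]
width: 0.699
grasp_force: 0.0
time_s: 15.8
ee_pos: [485.4, -87.5, 15.1]
orientation: [1.471, 2.774, 0.001]
ft_force: [1.3, 0.6, -0.1]
width: 0.697
grasp_force: 0.0
```

```bash
python3 -m creep '[[[0,-0.001,-0.004],0],[[0,0,-0.001],0],[[0,0,0],0]]'
python3 -m creep '[[[0,0,0],0],[[0,0,0],0],[[0,0,0],0],[[0,0,0],0],[[0,0,0],0]]' 0.3
python3 -m creep '[[[0,0,0],0],[[0,0,0.02],0],[[0,0,0.02],0],[[0,0,0],0],[[0,0,0],0]]'
```

```text
time_s: 16.05
ee_pos: [484.4, -88.6, 9.0]
orientation: [-1.473, -2.775, 0.0]
ft_force: [-0.2, -0.3, 0.3]
width: 0.698
grasp_force: 0.0
time_s: 16.47
ee_pos: [484.6, -88.6, 9.2]
orientation: [1.472, 2.775, -0.0]
ft_force: [-0.5, -0.5, 1.6]
width: 0.521
grasp_force: 29.9
time_s: 16.88
ee_pos: [485.8, -88.9, 50.2]
orientation: [1.471, 2.773, 0.001]
ft_force: [-1.0, -0.5, -1.1]
width: 0.518
grasp_force: 29.9
```

```bash
python3 -m creep '[[[-0.005,0.015,0.03],-0.02],[[-0.002,0.022,0.02],-0.118],[[0,0.02,0],-0.118],[[0,0.02,0],-0.118],[[0,0.02,0],-0.118]]'
python3 -m creep '[[[0,0.02,0],-0.118],[[0,0.02,0],-0.118],[[0,0.02,-0.02],-0.118],[[0,0.016,-0.02],-0.118],[[0,0,-0.01],-0.074]]'
python3 -m creep '[[[0,0,0],0],[[0,0,0],0]]'
python3 - <<'E'
from h import *
w=snapshot("wrist"); cv2.imwrite("pics/w9.png",w["image"]); np.savez("w9.npz",**w); print(observe()["ee_pos"])
E
```

```text
time_s: 17.3
ee_pos: [477.0, 9.4, 98.2]
orientation: [-2.11, -2.326, 0.001]
ft_force: [-0.3, 0.1, 0.1]
width: 0.517
grasp_force: 29.9
time_s: 17.72
ee_pos: [475.3, 86.8, 45.6]
orientation: [-2.657, -1.672, 0.005]
ft_force: [-0.7, 0.3, -1.7]
width: 0.521
grasp_force: 29.9
time_s: 17.88
ee_pos: [476.1, 84.4, 47.5]
orientation: [-2.651, -1.683, 0.005]
ft_force: [-0.3, 0.8, -0.4]
width: 0.516
grasp_force: 29.9
[477.13110793  84.19876796  48.66075798]
```

View pics/w9.png

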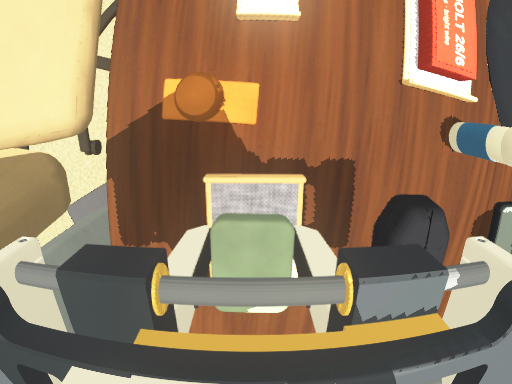

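The tin at u = 252 sits over the rest's end at u = 254. Checking along by rays and lowering.

```bash
python3 - <<'E'
from h import *
s=dict(np.load("w9.npz")); a=np.radians(64.7); Y=np.array([np.cos(a),np.sin(a)]); X=np.array([Y[1],-Y[0]]); c=np.array([472,71.])
f=lambda u,v,z:[round(float((wray(s,u,v,z)[:2]-c)@k),1) for k in (X,Y)]
print("rest end (exp 0,46):",f(254.5,175,14),"tin end (want 0,32)",f(252,213,60))
E
python3 -m creep '[[[0.001,0.001,-0.015],0],[[0,0,-0.015],0],[[0,0,-0.006],0],[[0,0,0],0],[[0,0,0],0]]'
python3 -m creep '[[[0,0,-0.002],0],[[0,0,0],0],[[0,0,0],0]]'
```

```text
rest end (exp 0,46): [0.1, 46.6] tin end (want 0,32) [-1.5, 34.8]
time_s: 18.35
ee_pos: [478.8, 85.1, 13.7]
orientation: [2.655, 1.68, 0.0]
ft_force: [0.4, 0.3, 0.2]
width: 0.521
grasp_force: 29.9
time_s: 18.6
ee_pos: [479.2, 85.4, 11.9]
orientation: [2.654, 1.68, 0.002]
ft_force: [-0.4, -0.2, -0.3]
width: 0.515
grasp_force: 29.9
```

```bash
python3 -m creep '[[[0,-0.001,-0.003],0],[[0,0,0],0],[[0,0,0],0]]'
python3 -m creep '[[[0,0,-0.001],0],[[0,0,0],0],[[0,0,0],0]]'
```

```text
time_s: 18.85
ee_pos: [478.7, 84.4, 8.2]
orientation: [2.655, 1.68, 0.0]
ft_force: [-0.8, 0.4, -0.4]
width: 0.519
grasp_force: 29.9
time_s: 19.1
ee_pos: [478.7, 84.4, 8.2]
orientation: [2.655, 1.68, -0.0]
ft_force: [-4.6, -0.2, 11.7]
width: 0.521
grasp_force: 29.9
```

```bash
python3 -m creep '[[[0,0,0],0],[[0,0,0],0],[[0,0,0.001],0],[[0,0,0],0]]' 0.64
python3 -m creep '[[[0,0,0.02],0],[[0,0,0.03],0],[[0,0,0.035],0],[[0,0,0.035],0],[[0,0,0],0]]'
python3 - <<'E'
from h import *
w=snapshot("wrist"); np.savez("w10.npz",**w); cv2.imwrite("pics/w10.png",w["image"])
print(observe()["ee_pos"])
for n in("top0","scene0"):
    s=dict(np.load(n+".npz")); P=pts(s).reshape(-1,3)
    q=P[(P[:,2]>18)&(P[:,2]<48)&(P[:,0]>515)&(P[:,0]<630)&(P[:,1]>-85)&(P[:,1]<55)].astype(np.float32)
    print(n,len(q),cv2.minAreaRect(q[:,:2]),"top",np.percentile(q[:,2],95),"z@table",np.median(P[(P[:,0]>540)&(P[:,0]<600)&(P[:,1]>90)&(P[:,1]<160)][:,2]))
for n in("w8","w10"):
    s=dict(np.load(n+".npz")); M=(s["image"].max(2)<60); M[245:]=0; M[:,:300]=0
    nn,l,st,c=cv2.connectedComponentsWithStats(M.astype(np.uint8))
    for i in range(1,nn):
        if st[i,4]>1500:
            k=max(cv2.findContours((l==i).astype(np.uint8),0,1)[0],key=cv2.contourArea)[:,0]
            for z in(5,20): print(n,st[i],z,cv2.minAreaRect(np.array([wray(s,u,v,z)[:2] for u,v in k],np.float32)))
E
```

```text
time_s: 19.43
ee_pos: [478.6, 84.5, 8.2]
orientation: [-2.655, -1.68, 0.0]
ft_force: [0.0, -0.1, -0.4]
width: 0.639
grasp_force: 0.0
time_s: 19.85
ee_pos: [483.1, 84.8, 136.0]
orientation: [2.65, 1.677, 0.016]
ft_force: [1.2, 0.9, 1.2]
width: 0.638
grasp_force: 0.0
[481.92382891  84.71368774 132.82884958]Traceback (most recent call last):
  File "<stdin>", line 7, in <module>
cv2.error: OpenCV(4.12.0) /io/opencv/modules/imgproc/src/convhull.cpp:143: error: (-215:Assertion failed) total >= 0 && (depth == CV_32F || depth == CV_32S) in function 'convexHull'
```

View pics/w10.png

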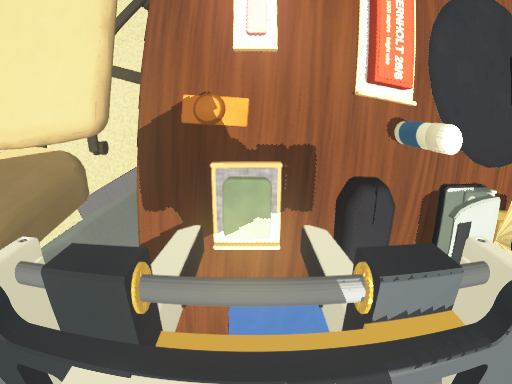

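The tin lies centred in the medium rest (tin 221–273, rest 211–282). The carton and eraser still lie in theirs, and the stamp and glue stand. Now I'll measure the mouse.

Run:
```python
from h import *
def R(w): 
    r=cv2.minAreaRect(np.ascontiguousarray(w,dtype=np.float32)); return np.round(r[0],1),np.round(r[1],1),round(r[2] if r[1][0]>r[1][1] else r[2]+90,1)
for n in("top0","scene0"):
    s=dict(np.load(n+".npz")); P=pts(s).reshape(-1,3)
    q=P[(P[:,2]>18)&(P[:,2]<48)&(P[:,0]>515)&(P[:,0]<630)&(P[:,1]>-75)&(P[:,1]<55)]
    print(n,len(q),R(q[:,:2]),"top",np.percentile(q[:,2],[5,95]))
    d=s["image"].max(2)<55; M=d.copy(); M[:140]=0; M[220:]=0; M[:,:225]=0; M[:,290:]=0; m=rect(M)
    k=max(cv2.findContours(m.astype(np.uint8),0,1)[0],key=cv2.contourArea)[:,0]
    for z in(5,20): print("  outline",z,R(np.array([ray(s,u,v,z)[:2] for u,v in k])))
for n in("w8","w10"):
    s=dict(np.load(n+".npz")); M=(s["image"].max(2)<60); M[246:]=0; M[:130]=0; M[:,:325]=0; M[:,480:]=0
    nn,l,st,c=cv2.connectedComponentsWithStats(M.astype(np.uint8))
    for i in range(1,nn):
        if st[i,4]>800:
            k=max(cv2.findContours((l==i).astype(np.uint8),0,1)[0],key=cv2.contourArea)[:,0]
            for z in(5,20): print(n,st[i],z,R(np.array([wray(s,u,v,z)[:2] for u,v in k])))
```

```text
top0 614 (array([575.6,  -5.3]), array([99.5, 57. ]), 64.6) top [25.18973417 39.186246  ]
  outline 5 (array([560.8,  -5.7]), array([ 51.6, 102.5]), 90.1)
  outline 20 (array([559. ,  -5.7]), array([ 51. , 101.4]), 90.1)
scene0 648 (array([577.3,  -3.7]), array([100.4,  58.4]), 66.6) top [21.04854069 35.63105255]
  outline 5 (array([583.1,  -2.4]), array([107.4,  70.5]), 65.2)
  outline 20 (array([573.7,  -3.5]), array([105.4,  69.2]), 65.2)
w8 [ 325  143  133  103 7954] 5 (array([581.9,  -7.4]), array([133.7,  75.3]), 65.0)
w8 [ 325  143  133  103 7954] 20 (array([572.8,  -8.8]), array([125.2,  70.5]), 65.0)
w10 [ 334  177   54   69 1325] 5 (array([576.5,  12.7]), array([84.4, 52.7]), 47.3)
w10 [ 334  177   54   69 1325] 20 (array([573.3,  19.6]), array([80.1, 50. ]), 47.3)
```

The mouse is at about (575, -5) with its long axis at 65°, which the gripper's current yaw already fits.

```bash
python3 -m creep '[[[0.0235,-0.0224,0],0],[[0.0235,-0.0224,0],0],[[0.0235,-0.0224,-0.02],0],[[0.0235,-0.0224,-0.02],0],[[0,0,0],0]]' 0.85
python3 -m creep '[[[0,0,0],0],[[0,0,0],0]]'
python3 - <<'E'
from h import *
w=snapshot("wrist"); cv2.imwrite("pics/w11.png",w["image"]); np.savez("w11.npz",**w); print(observe()["ee_pos"])
E
```

```text
time_s: 20.32
ee_pos: [571.3, -8.7, 80.6]
orientation: [-2.653, -1.674, 0.012]
ft_force: [-0.8, 0.0, -0.9]
width: 0.847
grasp_force: 0.0
time_s: 20.48
ee_pos: [571.5, -4.9, 86.9]
orientation: [-2.654, -1.678, 0.003]
ft_force: [0.0, -0.3, 0.3]
width: 0.848
grasp_force: 0.0
[572.06314463  -4.52979119  88.10689444]
```

View pics/w11.png

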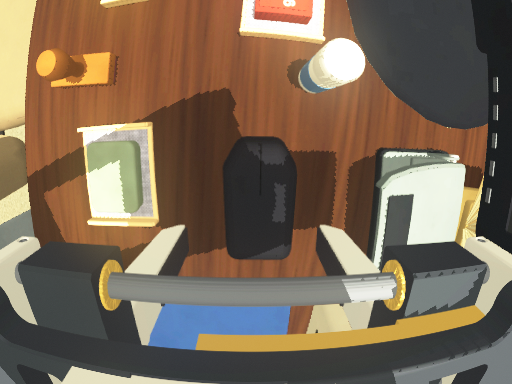

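The mouse is at u = 259 against a midline of 252, so I'll shift 5 mm along the closing line. The desk telephone (66 mm high) stays 20 mm below the gripper's body.

```bash
python3 -m creep '[[[0.0045,-0.002,-0.025],0],[[0,0,-0.025],0],[[0,0,-0.02],0],[[0,0,0],0],[[0,0,0],0]]'
python3 -m creep '[[[0,0,-0.005],0],[[0,0,-0.003],0],[[0,0,0],0],[[0,0,0],0]]'
```

```text
time_s: 20.95
ee_pos: [576.2, -6.2, 18.5]
orientation: [-2.653, -1.681, 0.001]
ft_force: [-0.0, -0.7, -0.0]
width: 0.849
grasp_force: 0.0
time_s: 21.28
ee_pos: [577.7, -7.1, 11.1]
orientation: [2.654, 1.679, 0.002]
ft_force: [-0.4, -0.1, -0.6]
width: 0.848
grasp_force: 0.0
```

```bash
python3 -m creep '[[[0,0,-0.004],0],[[0,0,-0.0015],0],[[0,0,0],0]]'
python3 -m creep '[[[0,0,0],0],[[0,0,0],0],[[0,0,0],0],[[0,0,0],0],[[0,0,0],0]]' 0.4
python3 -m creep '[[[0,0,0],0],[[0,0,0.02],0],[[0,0,0.02],0],[[0,0,0],0],[[0,0,0],0]]'
```

```text
time_s: 21.53
ee_pos: [576.7, -7.1, 4.2]
orientation: [-2.655, -1.679, 0.001]
ft_force: [0.2, 0.9, 0.3]
width: 0.849
grasp_force: 0.0
time_s: 21.95
ee_pos: [577.1, -7.2, 4.7]
orientation: [-2.655, -1.68, -0.0]
ft_force: [0.1, -1.0, -0.5]
width: 0.642
grasp_force: 29.6
time_s: 22.37
ee_pos: [578.4, -7.3, 45.9]
orientation: [2.653, 1.679, 0.004]
ft_force: [-1.0, 0.1, -0.5]
width: 0.644
grasp_force: 29.6
```

```bash
python3 -m creep '[[[-0.03,0,0.025],0],[[-0.036,0,0.015],0.12],[[-0.036,0,0],0.12],[[-0.004,-0.015,0],0.12],[[-0.004,-0.015,0],0.12]]'
python3 -m creep '[[[-0.004,-0.016,0],0.12],[[-0.004,-0.016,0],0.12],[[-0.004,-0.016,0],0.12],[[-0.004,-0.016,0],0.12],[[-0.004,-0.016,0],0.12]]'
python3 -m creep '[[[-0.004,-0.016,0],0.12],[[-0.004,-0.016,-0.015],0.12],[[-0.004,-0.016,-0.015],0.12],[[0,0,0],0.13],[[0,0,0],0]]'
python3 -m creep '[[[0,0,0],0],[[0,0,0],0]]'
python3 - <<'E'
from h import *
w=snapshot("wrist"); s=snapshot("scene"); cv2.imwrite("pics/w12.png",np.hstack([cv2.resize(w["image"],(400,300)),cv2.resize(s["image"],(400,300))])); print(observe()["ee_pos"])
E
```

```text
time_s: 22.78
ee_pos: [463.9, -36.5, 82.6]
orientation: [-2.169, -2.269, 0.003]
ft_force: [0.6, -0.6, -0.0]
width: 0.642
grasp_force: 29.6
time_s: 23.2
ee_pos: [445.9, -117.5, 83.2]
orientation: [-1.404, -2.808, 0.0]
ft_force: [0.3, -0.7, -0.0]
width: 0.643
grasp_force: 29.6
time_s: 23.62
ee_pos: [433.1, -165.1, 52.2]
orientation: [-0.691, -3.061, -0.002]
ft_force: [0.8, 1.2, -0.3]
width: 0.642
grasp_force: 29.6
time_s: 23.78
ee_pos: [435.1, -164.8, 54.4]
orientation: [-0.705, -3.061, -0.0]
ft_force: [0.6, -0.3, 0.1]
width: 0.641
grasp_force: 29.6
[ 435.47273036 -164.8377616    54.91038341]
```

View pics/w12.png

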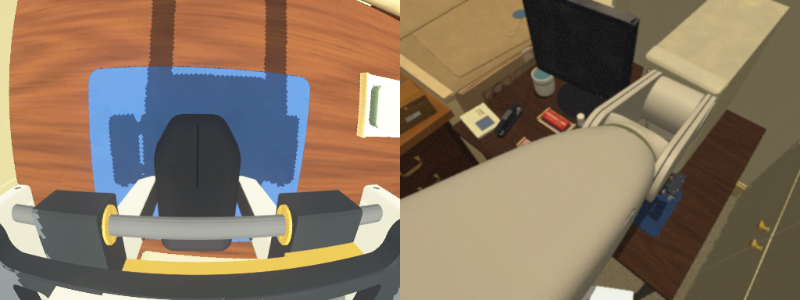

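The mouse hangs level over the middle of the mat (mouse u ≈ 198, mat 90–310 in the left pane). I'll lower it.

```bash
python3 -m creep '[[[-0.002,0.001,-0.02],0],[[0,0,-0.015],0],[[0,0,-0.006],0],[[0,0,0],0],[[0,0,0],0]]'
python3 -m creep '[[[0,0,-0.003],0],[[0,0,0],0],[[0,0,0],0]]'
python3 -m creep '[[[0,0,-0.001],0],[[0,0,0],0],[[0,0,0],0]]'
```

```text
time_s: 24.3
ee_pos: [433.2, -163.9, 13.9]
orientation: [-0.699, -3.063, -0.0]
ft_force: [0.4, 0.0, -0.3]
width: 0.641
grasp_force: 29.6
time_s: 24.55
ee_pos: [433.6, -164.3, 11.3]
orientation: [0.698, 3.062, -0.0]
ft_force: [-0.5, -0.5, -0.1]
width: 0.645
grasp_force: 29.6
time_s: 24.8
ee_pos: [433.2, -164.2, 9.8]
orientation: [0.699, 3.063, -0.0]
ft_force: [0.8, 0.2, -0.4]
width: 0.647
grasp_force: 29.6
```

```bash
python3 -m creep '[[[0,0,-0.001],0],[[0,0,0],0],[[0,0,0],0]]'
python3 -m creep '[[[0,0,0],0],[[0,0,0],0],[[0,0,0],0],[[0,0,0],0]]' 0.85
python3 -m creep '[[[0,0,0.015],0],[[0,0,0.025],0],[[0,0,0.035],0],[[0,0,0.035],0],[[0,0,0.035],0]]'
python3 -m creep '[[[-0.03,0.025,0.01],0],[[-0.03,0.025,0.01],0],[[0,0,0],0],[[0,0,0],0],[[0,0,0],0]]'
python3 - <<'E'
from h import *
w=snapshot("wrist"); s=snapshot("top"); cv2.imwrite("pics/w13.png",np.hstack([cv2.resize(w["image"],(400,300)),cv2.resize(s["image"][100:280,140:380],(400,300))]))
o=observe();print(o["ee_pos"],o["grasp_force"])
E
```

```text
time_s: 25.05
ee_pos: [433.3, -164.2, 9.5]
orientation: [0.698, 3.063, -0.0]
ft_force: [-4.2, 1.4, 10.0]
width: 0.641
grasp_force: 30.3
time_s: 25.38
ee_pos: [433.1, -164.2, 8.6]
orientation: [0.698, 3.063, -0.0]
ft_force: [0.6, -0.3, 0.6]
width: 0.838
grasp_force: 0.0
time_s: 25.8
ee_pos: [432.5, -163.8, 154.8]
orientation: [-0.698, -3.062, -0.0]
ft_force: [1.2, -0.2, 0.1]
width: 0.853
grasp_force: 0.0
time_s: 26.22
ee_pos: [373.5, -114.4, 173.8]
orientation: [0.698, 3.062, -0.001]
ft_force: [0.3, -0.2, -0.3]
width: 0.845
grasp_force: 0.0
[ 373.32795952 -114.48391423  173.02829083] 0.0
```

View pics/w13.png

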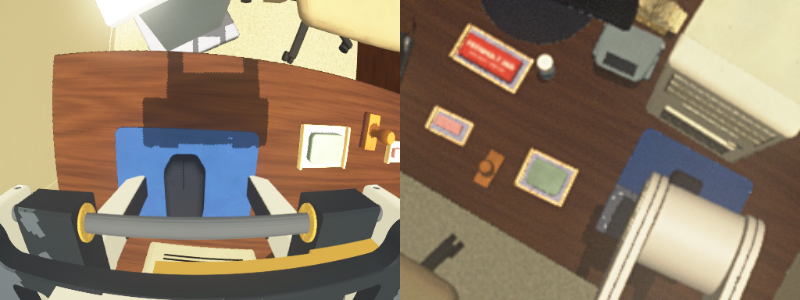

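The top pane shows all three things centred in their rests with the stamp and glue upright, and the mouse stands mid-mat. I'll do a numeric check and hand in only if it passes.

Run:
```python
from h import *
s=snapshot("top"); img=s["image"]; b,g,r=[img[...,i].astype(int) for i in range(3)]; ok=True
for nm,M,z,c,a in (("carton",(r>120)&(r-g>45)&(r-b>45),26,(690,174),60),("eraser",(r>120)&(r-g>40)&(abs(b-g)<40),15,(565.5,247),64.6),("tin",(g>r+4)&(g>b+12)&(g>70),20,(472,71),64.7)):
    M=cv2.morphologyEx(M.astype(np.uint8),cv2.MORPH_CLOSE,np.ones((3,3)))
    n,l,st,ct=cv2.connectedComponentsWithStats(M)
    d,i=min((np.linalg.norm(ray(s,*ct[i],z)[:2]-c),i) for i in range(1,n) if st[i,4]>50)
    k=max(cv2.findContours((l==i).astype(np.uint8),0,1)[0],key=cv2.contourArea)[:,0]
    q=cv2.minAreaRect(np.array([ray(s,u,v,z)[:2] for u,v in k],np.float32)); e=np.array(q[0])-c; t=np.radians(a)
    L=q[2] if q[1][0]>q[1][1] else q[2]+90
    X,Y=e@[np.sin(t),-np.cos(t)],e@[np.cos(t),np.sin(t)]; zz=np.median(pts(s)[l==i][:,2])
    print(nm,round(X,1),round(Y,1),np.round(q[1]),round(L-a,1),"topz",zz.round(1)); ok&=abs(X)<9 and abs(Y)<9
if ok: print(job_done())
```

```text
carton 2.6 1.5 [121.  57.] 0.6 topz 26.7
eraser 0.2 -0.3 [50. 19.] -1.0 topz 15.8
tin -0.4 -1.8 [61. 46.] -1.0 topz 20.9
the job is handed in; nothing more can be done
None
```

The job is done and handed in, with no verdict returned: a last camera check put the carton, tin and eraser each within about 3 mm and 1° of centre in their own rests, and pictures showed the mouse in the middle of the mat and the stamp and glue still upright.

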